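# Free a gas filter cartridge from a yoke clamp of unknown thread hand

## Task

Unscrew the red T-handle of the blue yoke clamp until the screw is well clear of the filter cartridge: it may have a left-hand or a right-hand thread (fuel-gas fittings are left-hand), so find out which way it turns. Then draw the cartridge out of the clamp and lay it flat on its base inside the grey tray in the free room beside the spent filter element, let go of it, leave the clamp unscrewed, and do not knock over or shove aside the jar, the wrench, the meter or the spent element.

Things in the scene. Friction and masses are not known exactly. Their poses are not given: they have to be found in the camera images.
- clamp: Fixed yoke clamp; origin on the bench, on the vertical screw axis; x runs along the cradle and the cartridge comes out towards -x. Base 100 x 100 x 12 mm round the origin, with a 34 mm wide tongue to x = -145 mm. The cartridge stands on it, 12 mm above the bench, between low side walls (x -70 to 24 mm, tops at 24 mm, inner faces y = +-16 mm), before an end stop at x = 26 mm.
- crosshead (a point): Centre of the top of the clamp's blue crosshead drum (66 mm across, 110 mm above the bench, fixed, on the screw axis). With it goes a bar 36 x 104 mm (clamp's x, y) on two 16 mm posts at y = +-38 mm. Underside of both 70 mm above the bench.
- handle_grip (a point): Centre of the red T-handle bar (84 long, 14 wide, 20 mm high), on the screw axis, 140 mm above the bench when tight. z up, the bar lies along its y, at the start along the clamp's y. Below, a 32 mm round collar from 9 mm under the centre. Thread hand unmarked, differs from case to case: one way binds hard at once (within 0.15 rad), the other turns with about 0.3 N m and stays where it is left.
- pad_foot (a point): Underside of the screw's foot, a 20 mm brass pad under the crosshead, 1 mm above the cartridge's tail when tight; it and the handle rise together as the screw loosens: 7 mm per rad either hand, up to 18 mm at its end stop 2.6 rad from the start; it stays captive. It must rise 12 mm or more for the tail's end lip to pass under it.
- cart_head (a point): Centre of the cartridge's aluminium head (60 long x 44 wide x 40 mm high, green band), the place to grip it, across its width; underside 20 mm below. x runs along the cartridge from head to tail, z up. At the start 111 mm before the screw axis, x along the clamp's x.
- cart_mid (a point): Middle of the cartridge's length, 12 mm above its flat underside, 52.5 mm from the head's centre along x; axes as cart_head. Cartridge 165 mm long, about 0.45 kg (varies). Brass tail 28 wide, 24 high, 105 mm long; its end lip, 12 mm long, stands 12 mm higher. Once drawn 75 mm along the clamp's -x it is clear of the crosshead and can be lifted. Centre of mass 18 mm from the head's centre.
- tray: Fixed grey open tray, outside 220 (x) x 180 (y) x 30 mm high, walls and floor 5 mm. Origin: centre of its underside, on the bench. To the left or right of the clamp. A spent filter element lies along one long side of it; the other side is free.
- spent_mid (a point): Centre of the spent filter element lying in the tray, black with orange ends, 120 (x) x 42 x 34 mm high, about 55 mm off the tray's middle line, to either side. To be left where it is.
- meter_mid (a point): Centre of a yellow portable meter, 75 (x) x 130 (y) x 45 mm; stands on the other side of the clamp from the tray. To be left alone.
- jar_mid (a point): Centre of an amber glass jar, 42 mm across, 105 mm high, standing close beside the clamp. To be left alone.
- wrench_grip (a point): Grip of a steel wrench, 160 mm long, lying along x on the bench on the other side of the clamp from the jar. To be left alone.

How it is judged:
By the outcome, as a careful person would: the job done as asked, in the order asked, and still so for the second after the job is handed in, with the robot touching nothing.
It also fails if it takes over 59 s, if anything falls off the work surface, if the arm or the gripper's body presses on something with over 40 N, if the wrist force passes 120 N, or if a joint passes its speed limit or range.

## Robot

A 6-joint arm with a two-finger parallel gripper is mounted at the origin on the work surface. World frame = base frame: x ahead of the robot, y to its left, z up, the work surface at z = 0. Lengths are in m, angles in rad, forces in N, time in s.
With the tool pointing down it reaches from about 0.3 to 0.85 m from the base axis. Payload 4.2 kg.
Tool frame: the origin (TCP) lies midway between the tips of the shut fingers; the grasp point (between the pads) lies 19 mm behind it; z points along the fingers, y is the line along which they close (so a half turn about z gives the same grasp; the last joint's range is limited). The gripper opens to 91 mm and grips with 3 to 60 N. Pads are 32 mm wide; open, the fingers measure 118 mm over their backs; the gripper's body (76 mm by 178 mm) begins 60 mm behind the grasp point.
Start: joints at [1.287, 0.32, 1.565, -0, 1.257, -0.02], TCP at [0.15, 0.555, 0.214] pointing down, gripper open.
Joint ranges: [-3.11, 3.11], [-0.84, 2.01], [0.21, 2.61], [-1.34, 4.49], [0.05, 2.63], [-2.56, 2.56]. Speed limits (rad/s): [2.57, 2.57, 3.14, 3.14, 3.14, 3.14].

## Interface

Orientations are given as a rotation vector (axis times angle).
In Python, from cell import arm gives the robot as it stands.
- The arm moves only by the tool send_rows, never from a script. Its argument "motion" is a list of rows, each a list of 3 entries, a list of its own where there are three numbers: the shift along the tool's x, y, z in m, then the turn, a rotation vector about the tool's x, y, z in degrees, then the closure, from 0 (fully open) to 1 (shut). In form: [[[dx, dy, dz], [ax, ay, az], fingers], ...]. A call has exactly 8 rows; each row shifts and turns the commanded pose from where the row before left it, along the tool's axes as they then stand; what a row does not reach is not made up. A row lasts 1/12 s, in which the tool goes at most 41.7 mm and 7.16 degrees, less where a joint would pass 70% of its speed; a pose out of reach is approached as far as the arm can. A call with a gripper value outside its range is refused whole. The fingers move at their own pace and stop on an object; the grip force is fixed at half the most. Time passes only in rows, so rows that do not move let the fingers close, or fill a call up. It gives the time, the measured TCP pose, the force, the opening and the grip force at its end, in the units of the state.
- arm.get_obs(): the state, without advancing time (a new reading comes with each control period).
- arm.snapshot(name): name is "scene" or "top" or "wrist"; returns (picture, depth): 400x640x3 uint8, blue, green, red; 400x640 float32, m along the optical axis (not along the pixel's ray), 0 where there is no reading.
- arm.camera_params(name): a dict with "camera_matrix" (3x3 intrinsics, pixels), "D" ([k1, k2, p1, p2, k3] as OpenCV has them; the pictures are not rectified), "extrinsics" (4x4, takes a point from camera to world coordinates); the wrist camera has in their place "tool_from_camera" (4x4, takes a point from camera to tool coordinates, whose origin is the TCP and whose axes are the flange's). Camera axes: x right, y down, z forward; pixel columns grow to the right and rows downward; lengths in m; the calibration is good to about 2 mm. A picture is of the moment at which its call begins: read the wrist's pose just before it. camera_params takes no time and is no camera call.
- arm.hand_in(): hands the job in; it is judged then, once.
The state is a dict: "time_s": time; "qpos": joint angles; "qvel": joint speeds; "tau": joint torques, N m; "tool_pos": TCP position; "tool_rot": TCP orientation; "wrist_force": force on the tool from outside, world axes, zero at the start; "wrist_torque": the same for the moment, N m; "opening": finger opening in m; "grasp_force": force on a finger pad.
Only numpy, scipy, OpenCV 4.12 (cv2) and the standard library are available. Lean on these libraries where they do the work, as an engineer would, in place of code of your own. Each camera call takes 0.05 s, during which the arm holds its last target. There are 200 camera calls.

## Working session

There is one attempt and no reset: what is moved stays moved. The work goes in short steps, Python scripts to look and compute and a tool call to move; the robot and the scene stay as the last step left them, time stands still between calls to the robot, and variables do not carry over. Pictures are saved under pics/ and viewed, at most 10 in all, crops included, and the job is handed in when it is done.

Besides the shell and the picture viewer there is one more tool, called after ">>>" as name(argument=value, ...), one argument or row to a line, values as JSON. send_rows: Moves the arm, as the interface text tells. Its arguments: {"type":"object","properties":{"motion":{"type":"array","items":{"type":"array"}}},"required":["motion"]}

```bash
mkdir -p pics
cat > h.py <<'E'
import numpy as np, cv2
from cell import arm
from scipy.spatial.transform import Rotation as R
def snap(n,f=None):
    o=arm.get_obs(); p,d=arm.snapshot(n)
    c=arm.camera_params(n)
    if 'extrinsics' in c: T=np.array(c['extrinsics'])
    else:
        W=np.eye(4);W[:3,:3]=R.from_rotvec(o['tool_rot']).as_matrix();W[:3,3]=o['tool_pos'];T=W@np.array(c['tool_from_camera'])
    if f: cv2.imwrite(f,p)
    np.savez(f'{n}.npz',p=p,d=d,K=c['camera_matrix'],D=c['D'],T=T)
def load(n): return np.load(f'{n}.npz')
def ray(s,u,v):
    x=cv2.undistortPoints(np.array([[[u,v]]],float),s['K'],np.array(s['D'],float))[0,0]
    return s['T'][:3,3], s['T'][:3,:3]@np.array([x[0],x[1],1])
def at_z(s,u,v,z):
    o,r=ray(s,u,v); return o+r*(z-o[2])/r[2]
def dep(s,u,v):
    o,r=ray(s,u,v); return o+r*s['d'][int(round(v)),int(round(u))]
def cloud(s):
    h,w=s['d'].shape; g=np.stack(np.meshgrid(np.arange(w),np.arange(h)),-1).reshape(-1,1,2).astype(float)
    x=cv2.undistortPoints(g,s['K'],np.array(s['D'],float))[:,0]
    P=np.c_[x,np.ones(len(x))]*s['d'].reshape(-1,1)
    return (P@s['T'][:3,:3].T+s['T'][:3,3]).reshape(h,w,3)
E
python3 - <<'E'
from h import *
snap('top','pics/top0.png'); snap('scene','pics/scene0.png')
o=arm.get_obs(); print(o)
E
```

```text
{'time_s': 0.1, 'qpos': array([ 1.28698334e+00,  3.20231854e-01,  1.56553026e+00, -1.67622244e-05,
        1.25736761e+00, -2.00402782e-02]), 'qvel': array([-0.00024755, -0.00203152, -0.00318891, -0.00049261,  0.00058371,
        0.00188646]), 'tau': array([-7.81253239e-04, -4.13337350e+01, -2.32510579e+01,  7.29012885e-02,
        4.21907392e-02, -5.77073160e-05]), 'tool_pos': array([0.14982294, 0.55469223, 0.2132125 ]), 'tool_rot': array([-4.13096388e-01, -3.11409497e+00,  2.39023389e-03]), 'wrist_force': array([ 0.69476459, -0.47036508, -0.60436392]), 'wrist_torque': array([0.00011784, 0.01420171, 0.04022893]), 'grasp_force': 0.0, 'opening': 0.09122360356068003}
```

View pics/top0.png

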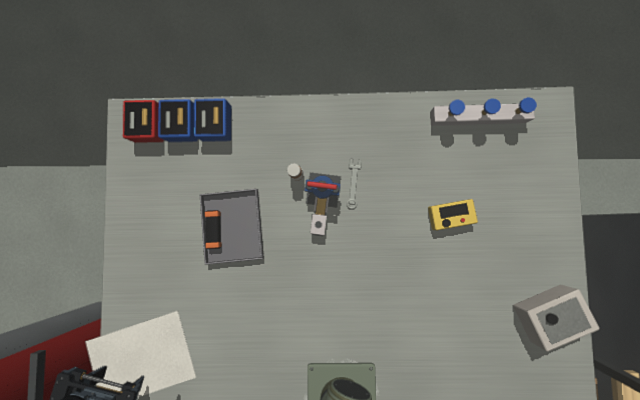

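View pics/scene0.png

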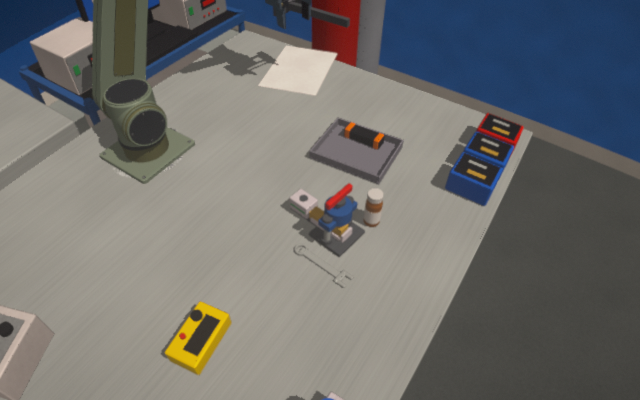

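The top view shows the handle at about (322,185), cartridge head at (319,225), tray centred near (232,228) with the spent element on its left, and the jar at (294,171). I'll enlarge it and measure.

Run:
```python
from h import *
s=load('top'); p=s['p'][150:280,190:380]
cv2.imwrite('pics/crop0.png',cv2.resize(p,None,fx=4,fy=4,interpolation=cv2.INTER_CUBIC))
C=cloud(s)
hsv=cv2.cvtColor(s['p'],cv2.COLOR_BGR2HSV)
m=((hsv[...,0]<8)|(hsv[...,0]>172))&(hsv[...,1]>150)&(hsv[...,2]>90)
m[:150]=0;m[280:]=0;m[:,:300]=0;m[:,350:]=0
pts=np.argwhere(m)[:,::-1]; print(len(pts),np.median(C[m],axis=0))
W=np.array([at_z(s,u,v,0.15) for u,v in pts]); r=cv2.minAreaRect(W[:,:2].astype(np.float32)*1000); print(r)
for n,(u,v) in dict(head=(319,225),tray=(240,228),spent=(211,229),jar=(294,171),bench=(280,210),drum=(322,179)).items(): print(n,dep(s,u,v).round(4))
print(s['T'][:3,3])
```

```text
114 [0.63379354 0.04374262 0.14839968]
((633.7908325195312, 44.000099182128906), (79.02108001708984, 11.724447250366211), 83.13291931152344)
head [0.522  0.0578 0.0527]
tray [0.5166 0.3109 0.0045]
spent [0.5153 0.393  0.0356]
jar [0.6814 0.1268 0.1021]
bench [ 0.5718  0.1845 -0.0045]
drum [0.6554 0.0447 0.108 ]
[0.52555249 0.01109464 1.18244776]
```

View pics/crop0.png

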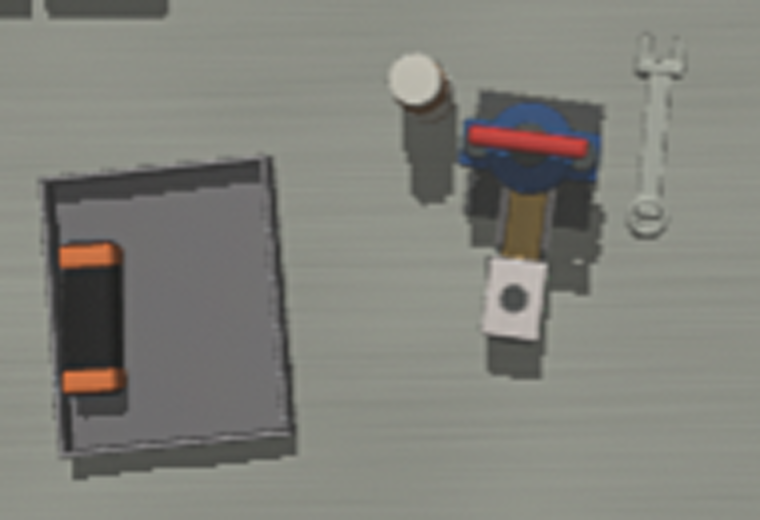

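Handle centre is (0.634, 0.044), top at 0.148 (expected 0.150). From head to handle is 113 mm (expected 111). Both the bar and the head line give a clamp yaw of about -7°. I'll move above the handle.

>>> send_rows(
  motion=[
    [[-0.0345,-0.0212,0],[0,0,0],0],
    [[-0.0345,-0.0212,0],[0,0,0],0],
    [[-0.0345,-0.0212,0],[0,0,0],0],
    [[-0.0345,-0.0212,0],[0,0,0],0],
    [[-0.0345,-0.0212,0],[0,0,0],0],
    [[-0.0345,-0.0212,0],[0,0,0],0],
    [[-0.0345,-0.0212,0],[0,0,0],0],
    [[-0.0345,-0.0212,0],[0,0,0],0],
  ],
)

```text
time_s: 0.77
tool_pos: [0.3729, 0.3176, 0.2137]
tool_rot: [-0.413, -3.114, 0.0]
wrist_force: [1.0, 1.3, -0.3]
opening: 0.0911
grasp_force: 0.0
```

>>> send_rows(
  motion=[
    [[0,0,0],[0,0,6.8],0],
    [[0,0,0],[0,0,6.8],0],
    [[0,0,0],[0,0,6.8],0],
    [[0,0,0],[0,0,6.8],0],
    [[0,0,0],[0,0,6.8],0],
    [[0,0,0],[0,0,6.8],0],
    [[0,0,0],[0,0,6.8],0],
    [[0,0,0],[0,0,6.8],0],
  ],
)

```text
time_s: 1.43
tool_pos: [0.3719, 0.3192, 0.2135]
tool_rot: [-1.798, -2.575, 0.001]
wrist_force: [-0.1, 0.1, 0.3]
opening: 0.0914
grasp_force: 0.0
```

```bash
cat >> h.py <<'E'
def goto(x,y,z,yaw):
    "delta in tool frame to TCP at xyz, tool down, tool y at yaw deg (mod 180)"
    o=arm.get_obs(); M=R.from_rotvec(o['tool_rot']); 
    best=None
    for k in (0,180):
        a=np.radians(yaw+k); Y=[np.cos(a),np.sin(a),0]; Z=[0,0,-1]; X=np.cross(Y,Z)
        r=(M.inv()*R.from_matrix(np.c_[X,Y,Z])).as_rotvec(degrees=True)
        if best is None or np.linalg.norm(r)<np.linalg.norm(best): best=r
    print('t',round(o['time_s'],2),'pos',o['tool_pos'].round(4),'q',o['qpos'].round(2),'F',o['wrist_force'].round(1),'Tq',o['wrist_torque'].round(2),'open',round(o['opening'],4),'gf',round(o['grasp_force'],1))
    print('shift',M.inv().apply(np.array([x,y,z])-o['tool_pos']).round(4),'rot',best.round(2),'tool y yaw',np.degrees(np.arctan2(*M.as_matrix()[1::-1,1])).round(2))
E
python3 -c "
from h import *
goto(.634,.044,.22,-7)"
```

```text
t 1.43 pos [0.3719 0.3192 0.2135] q [0.69 0.19 1.75 0.   1.21 0.33] F [-0.1  0.1  0.3] Tq [-0.08 -0.01 -0.01] open 0.0914 gf 0.0
shift [-0.3486  0.1513 -0.0065] rot [-0.05  0.03 27.15] tool y yaw 20.15
```

>>> send_rows(
  motion=[
    [[-0.035,0.0151,-0.001],[0,0,0],0],
    [[-0.035,0.0151,-0.001],[0,0,0],0],
    [[-0.035,0.0151,-0.001],[0,0,0],0],
    [[-0.035,0.0151,-0.001],[0,0,0],0],
    [[-0.035,0.0151,-0.001],[0,0,0],0],
    [[-0.035,0.0151,-0.001],[0,0,0],0],
    [[-0.035,0.0151,0],[0,0,0],0],
    [[-0.035,0.0151,0],[0,0,0],0],
  ],
)

```text
time_s: 2.1
tool_pos: [0.5841, 0.0978, 0.2196]
tool_rot: [-1.791, -2.58, 0.0]
wrist_force: [-0.2, 0.2, 0.4]
opening: 0.0911
grasp_force: 0.0
```

>>> send_rows(
  motion=[
    [[-0.035,0.0151,0],[0,0,0],0],
    [[-0.034,0.0151,0],[0,0,0],0],
    [[0,0,0],[0,0,6.8],0],
    [[0,0,0],[0,0,6.8],0],
    [[0,0,0],[0,0,6.8],0],
    [[0,0,0],[0,0,6.75],0.3],
    [[0,0,0],[0,0,0],0.5],
    [[0,0,0],[0,0,0],0.5],
  ],
)

```text
time_s: 2.77
tool_pos: [0.6355, 0.0453, 0.2195]
tool_rot: [-2.343, -2.092, 0.001]
wrist_force: [-0.4, -0.3, -0.7]
opening: 0.0741
grasp_force: 0.0
```

```bash
python3 -c "
from h import *
goto(.634,.044,.134,-7)
snap('wrist','pics/w1.png')"
```

```text
t 2.77 pos [0.6355 0.0453 0.2195] q [0.05 0.42 1.4  0.   1.32 0.17] F [-0.4 -0.3 -0.7] Tq [-0.06  0.06  0.01] open 0.0741 gf 0.0
shift [-0.0015 -0.0013  0.0855] rot [-0.05  0.    0.51] tool y yaw -6.49
```

View pics/w1.png

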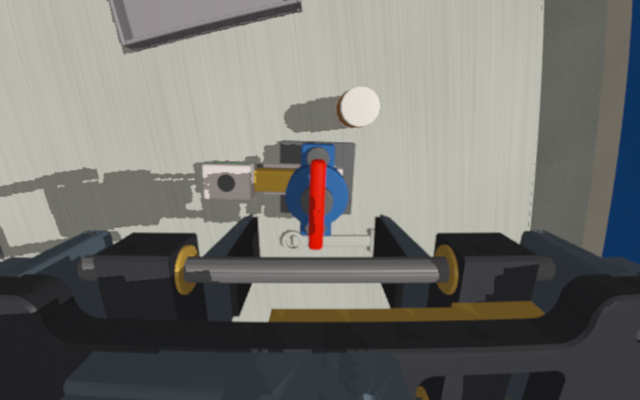

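The wrist view shows the handle running upright from (317,160) to (316,248), with the drum under it. I'll compute its centre with rays at z = 0.15, plus a clamp and head check.

```bash
python3 -c "
from h import *
s=load('wrist')
hsv=cv2.cvtColor(s['p'],cv2.COLOR_BGR2HSV)
m=((hsv[...,0]<8)|(hsv[...,0]>172))&(hsv[...,1]>150)&(hsv[...,2]>150)
m[:140]=0;m[260:]=0;m[:,:280]=0;m[:,345:]=0
C=cloud(s); m&=C[...,2]>.144
P=C[m]; print(len(P),np.median(P,0))
r=cv2.minAreaRect((P[:,:2]*1000).astype(np.float32));print(r)
W=np.array([at_z(s,u,v,.15) for v,u in np.argwhere(m)]);print(cv2.minAreaRect((W[:,:2]*1000).astype(np.float32)))
for (u,v) in [(203,165),(256,164),(256,199),(203,199)]: print(at_z(s,u,v,.052).round(4), dep(s,u,v).round(4))
"
```

```text
1102 [0.6373411  0.05222386 0.1487242 ]
((638.811767578125, 61.7073974609375), (111.66259002685547, 12.857576370239258), 81.5849838256836)
((636.5870361328125, 46.91142654418945), (80.21458435058594, 12.691495895385742), 81.57477569580078)
[0.5028 0.0853 0.052 ] [0.5018 0.0851 0.0498]
[0.5669 0.0789 0.052 ] [0.5591 0.075  0.0179]
[0.5596 0.0361 0.052 ] [ 0.5464  0.0234 -0.0006]
[0.4936 0.0436 0.052 ] [ 0.4699  0.032  -0.0012]
```

Top and wrist views agree to within 3 mm: handle centre about (0.635, 0.0455), yaw about -7.5°. I'll descend to tip height 0.135, just above the collar at 0.131, and close.

>>> send_rows(
  motion=[
    [[0,0,0.02],[0,0,1],0.5],
    [[0,0,0.02],[0,0,0],0.5],
    [[0,0,0.02],[0,0,0],0.5],
    [[0,0,0.015],[0,0,0],0.5],
    [[0,0,0.009],[0,0,0],0.5],
    [[0,0,0],[0,0,0],0.5],
    [[0,0,0],[0,0,0],1],
    [[0,0,0],[0,0,0],1],
  ],
)

```text
time_s: 3.48
tool_pos: [0.6366, 0.0455, 0.1372]
tool_rot: [2.363, 2.068, 0.003]
wrist_force: [-0.5, 0.4, 0.0]
opening: 0.0351
grasp_force: 0.0
```

>>> send_rows(
  motion=[
    [[0,0,0],[0,0,0],1],
    [[0,0,0],[0,0,0],1],
    [[0,0,0],[0,0,0],1],
    [[0,0,0],[0,0,0],1],
    [[0,0,0],[0,0,0],1],
    [[0,0,0],[0,0,0],1],
    [[0,0,0],[0,0,0],1],
    [[0,0,0],[0,0,0],1],
  ],
)

```text
time_s: 4.15
tool_pos: [0.636, 0.0454, 0.1364]
tool_rot: [2.365, 2.068, 0.001]
wrist_force: [-0.9, 0.5, 3.7]
opening: 0.0137
grasp_force: 30.0
```

```bash
python3 -c "
from h import *
goto(.635,.0455,.134,-7.5)"
```

```text
t 4.15 pos [0.636  0.0454 0.1364] q [0.05 0.47 1.53 0.   1.14 0.19] F [-0.9  0.5  3.7] Tq [-0.09  0.13 -0.13] open 0.0137 gf 30.0
shift [-0.     -0.001   0.0024] rot [ 0.05 -0.02 -0.17] tool y yaw -7.67
```

Gripped: 13.7 mm opening, 30 N. I'll test with a small clockwise turn (loosening if left-hand).

>>> send_rows(
  motion=[
    [[0,0,0],[0,0,1.5],1],
    [[0,0,0],[0,0,1.5],1],
    [[0,0,0],[0,0,1.5],1],
    [[0,0,0],[0,0,1.5],1],
    [[0,0,0],[0,0,0],1],
    [[0,0,0],[0,0,0],1],
    [[0,0,0],[0,0,0],1],
    [[0,0,0],[0,0,0],1],
  ],
)

```text
time_s: 4.82
tool_pos: [0.6361, 0.0454, 0.1368]
tool_rot: [2.468, 1.943, 0.001]
wrist_force: [-0.4, -0.6, 5.6]
opening: 0.0141
grasp_force: 30.0
```

```bash
python3 -c "
from h import *
goto(.635,.0455,.134,-13.67)"
```

```text
t 4.82 pos [0.6361 0.0454 0.1368] q [ 0.05  0.47  1.53 -0.    1.14  0.29] F [-0.4 -0.6  5.6] Tq [-0.04  0.27  0.25] open 0.0141 gf 30.0
shift [-0.0001 -0.0011  0.0028] rot [ 0.07 -0.01  0.09] tool y yaw -13.58
```

The torque is only about 0.3 N m and the tool is being pushed up, so clockwise looks like the loose direction. I'll go on carefully past 0.15 rad, following the rise.

>>> send_rows(
  motion=[
    [[0,0,-0.0008],[0,0,3],1],
    [[0,0,-0.0004],[0,0,3],1],
    [[0,0,-0.0004],[0,0,3],1],
    [[0,0,-0.0004],[0,0,3],1],
    [[0,0,0],[0,0,0],1],
    [[0,0,0],[0,0,0],1],
    [[0,0,0],[0,0,0],1],
    [[0,0,0],[0,0,0],1],
  ],
)

```text
time_s: 5.48
tool_pos: [0.636, 0.0454, 0.1383]
tool_rot: [2.658, 1.674, 0.001]
wrist_force: [-0.7, 0.6, 4.7]
opening: 0.0141
grasp_force: 30.0
```

```bash
python3 -c "
from h import *
goto(.635,.0455,.134,-25.67)"
```

```text
t 5.48 pos [0.636  0.0454 0.1383] q [0.05 0.47 1.53 0.   1.15 0.5 ] F [-0.7  0.6  4.7] Tq [-0.09  0.21  0.2 ] open 0.0141 gf 30.0
shift [-0.0003 -0.0009  0.0043] rot [ 0.03 -0.02  0.06] tool y yaw -25.61
```

It's a left-hand thread: 18° turned at a low 0.2 N m. I'll unscrew another 112°, rising 0.86 mm per 7°.

>>> send_rows(
  motion=[
    [[0,0,-0.0009],[0,0,7],1],
    [[0,0,-0.0009],[0,0,7],1],
    [[0,0,-0.0009],[0,0,7],1],
    [[0,0,-0.0008],[0,0,7],1],
    [[0,0,-0.0009],[0,0,7],1],
    [[0,0,-0.0008],[0,0,7],1],
    [[0,0,-0.0009],[0,0,7],1],
    [[0,0,-0.0008],[0,0,7],1],
  ],
)

```text
time_s: 6.15
tool_pos: [0.6358, 0.0454, 0.1451]
tool_rot: [-3.134, -0.221, -0.0]
wrist_force: [-0.6, 0.4, 5.7]
opening: 0.0137
grasp_force: 30.0
```

>>> send_rows(
  motion=[
    [[0,0,-0.0009],[0,0,7],1],
    [[0,0,-0.0008],[0,0,7],1],
    [[0,0,-0.0009],[0,0,7],1],
    [[0,0,-0.0008],[0,0,7],1],
    [[0,0,-0.0009],[0,0,7],1],
    [[0,0,-0.0008],[0,0,7],1],
    [[0,0,-0.0009],[0,0,7],1],
    [[0,0,-0.0008],[0,0,7],1],
  ],
)

```text
time_s: 6.82
tool_pos: [0.6357, 0.0456, 0.1519]
tool_rot: [-2.87, 1.276, 0.0]
wrist_force: [-1.0, 0.8, 6.3]
opening: 0.014
grasp_force: 30.0
```

```bash
python3 -c "
from h import *
goto(.635,.0455,.134,-137.67)"
```

```text
t 6.82 pos [0.6357 0.0456 0.1519] q [0.05 0.46 1.51 0.   1.18 2.46] F [-1.   0.8  6.3] Tq [0.16 0.38 0.38] open 0.014 gf 30.0
shift [-0.0004  0.0006  0.0179] rot [-0.02  0.01 -0.26] tool y yaw -137.93
```

The rise is 15.5 mm over 2.27 rad. Now I'll release, lift, and swing the wrist so the camera faces away from the clamp.

>>> send_rows(
  motion=[
    [[0,0,0],[0,0,0],1],
    [[0,0,0],[0,0,0],0.5],
    [[0,0,0],[0,0,0],0.5],
    [[0,0,0],[0,0,0],0.5],
    [[0,0,-0.01],[0,0,0],0.5],
    [[0,0,-0.02],[0,0,0],0.5],
    [[0,0,-0.03],[0,0,0],0.3],
    [[0,0,-0.03],[0,0,0],0.2],
  ],
)

```text
time_s: 7.48
tool_pos: [0.6352, 0.0453, 0.2423]
tool_rot: [2.873, -1.269, -0.003]
wrist_force: [1.3, -0.3, 0.5]
opening: 0.0559
grasp_force: 0.0
```

>>> send_rows(
  motion=[
    [[0,0,0],[0,0,-6.9],0.2],
    [[0,0,0],[0,0,-6.9],0.2],
    [[0,0,0],[0,0,-6.9],0.2],
    [[0,0,0],[0,0,-6.9],0.2],
    [[0,0,0],[0,0,-6.9],0.2],
    [[0,0,0],[0,0,-6.9],0.2],
    [[0,0,0],[0,0,-6.9],0.2],
    [[0,0,0],[0,0,-6.9],0.2],
  ],
)

```text
time_s: 8.15
tool_pos: [0.6358, 0.0453, 0.2421]
tool_rot: [-3.134, -0.216, -0.0]
wrist_force: [-0.0, 0.5, 0.3]
opening: 0.0731
grasp_force: 0.0
```

>>> send_rows(
  motion=[
    [[0,0,0],[0,0,-6.9],0.2],
    [[0,0,0],[0,0,-6.9],0.2],
    [[0,0,0],[0,0,-6.9],0.2],
    [[0,0,0],[0,0,-6.9],0.2],
    [[0,0,0],[0,0,-6.9],0.2],
    [[0,0,0],[0,0,-6.9],0.2],
    [[0,0,0],[0,0,-6.9],0.2],
    [[0,0,0],[0,0,-6.9],0.2],
  ],
)

```text
time_s: 8.82
tool_pos: [0.6358, 0.0453, 0.2421]
tool_rot: [2.677, 1.643, 0.0]
wrist_force: [0.7, 0.6, -0.1]
opening: 0.0731
grasp_force: 0.0
```

>>> send_rows(
  motion=[
    [[0,0,0],[0,0,-6.9],0.2],
    [[0,0,0],[0,0,-6.9],0.2],
    [[0,0,0],[0,0,-6.9],0.2],
    [[0,0,0],[0,0,-6.9],0.2],
    [[0,0,0],[0,0,-6.9],0.2],
    [[0,0,0],[0,0,-6.9],0.2],
    [[0,0,0],[0,0,-6.9],0.2],
    [[0,0,0],[0,0,-6.9],0.2],
  ],
)

```text
time_s: 9.48
tool_pos: [0.6358, 0.0453, 0.2421]
tool_rot: [1.611, 2.697, 0.0]
wrist_force: [0.8, -0.3, 0.0]
opening: 0.0727
grasp_force: 0.0
```

>>> send_rows(
  motion=[
    [[0,0,0],[0,0,-6.9],0.2],
    [[0,0,0],[0,0,-6.9],0.2],
    [[0,0,0],[0,0,-6.9],0.2],
    [[0,0,0],[0,0,-6.9],0.2],
    [[0,0,0],[0,0,-6.9],0.2],
    [[0,0,0],[0,0,-6.9],0.2],
    [[0,0,0],[0,0,-6.9],0.2],
    [[0,0,0],[0,0,-6.9],0.2],
  ],
)

```text
time_s: 10.15
tool_pos: [0.6358, 0.0453, 0.2421]
tool_rot: [0.179, 3.136, 0.0]
wrist_force: [-0.4, 0.0, -0.5]
opening: 0.0729
grasp_force: 0.0
```

```bash
python3 -c "
from h import *
goto(.526,.0602,.2,82.4)
print(np.array(arm.camera_params('wrist')['tool_from_camera']).round(3))
snap('wrist');snap('top')
s=load('top');hsv=cv2.cvtColor(s['p'],cv2.COLOR_BGR2HSV)
"
```

```text
t 10.15 pos [0.6358 0.0453 0.2421] q [ 0.05  0.41  1.36  0.    1.37 -1.4 ] F [-0.4  0.  -0.5] Tq [0.02 0.02 0.01] open 0.0729 gf 0.0
shift [0.1108 0.0023 0.0421] rot [0.01 0.02 1.08] tool y yaw 83.48
[[-0.001 -0.966 -0.259  0.073]
 [ 1.    -0.001 -0.001 -0.   ]
 [ 0.    -0.259  0.966 -0.17 ]
 [ 0.     0.     0.     1.   ]]
```

>>> send_rows(
  motion=[
    [[0.028,0.0006,0],[0,0,0],0.2],
    [[0.028,0.0006,0],[0,0,0],0.2],
    [[0.028,0.0006,0],[0,0,0],0.2],
    [[0.027,0.0006,0],[0,0,1],0.2],
    [[0,0,0.02],[0,0,0],0.2],
    [[0,0,0.02],[0,0,0],0.2],
    [[0,0,0.02],[0,0,0],0.2],
    [[0,0,0],[0,0,0],0.2],
  ],
)

```text
time_s: 10.92
tool_pos: [0.5232, 0.0608, 0.1786]
tool_rot: [-0.219, -3.127, 0.002]
wrist_force: [-0.2, 0.5, -0.6]
opening: 0.0729
grasp_force: 0.0
```

```bash
python3 -c "
from h import *
goto(.526,.0602,.018,82.4)
snap('wrist','pics/w2.png');snap('top','pics/top2.png')
"
```

```text
t 10.92 pos [0.5232 0.0608 0.1786] q [ 0.09  0.27  1.72  0.    1.15 -1.34] F [-0.2  0.5 -0.6] Tq [ 0.05  0.07 -0.02] open 0.0729 gf 0.0
shift [-0.0039  0.      0.1606] rot [-0.08 -0.39 -0.42] tool y yaw 81.98
```

View pics/w2.png

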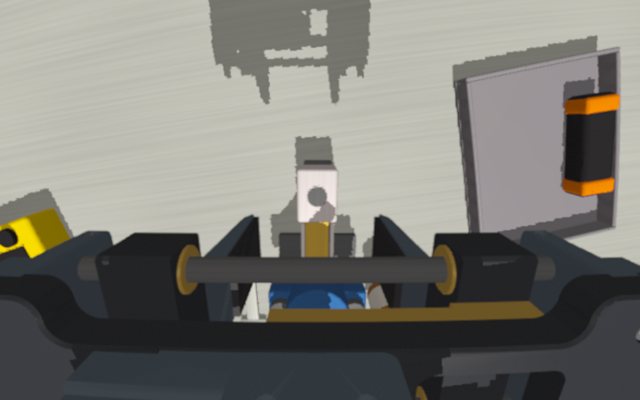

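The wrist view shows the head top with corners about (298,169), (337,169), (336,222), (299,222), centred between the fingers (mid about 317). The tray rim corners are at (458,82) and (619,48).

```bash
python3 -c "
from h import *
s=load('wrist')
c=np.array([at_z(s,u,v,.052) for u,v in [(298,169),(337,169),(336.5,222),(299,222)]]);print(c.round(4),c.mean(0))
e=(c[2]+c[3]-c[0]-c[1])/2; print(e, np.degrees(np.arctan2(e[1],e[0])))
for u,v in [(458,82),(619,48)]: print('traywrist',at_z(s,u,v,.03).round(4))
for u,v in [(565,145),(614,145),(590,100),(588,190)]: print('spent',at_z(s,u,v,.035).round(4),dep(s,u,v).round(4))
s=load('top')
c=np.array([at_z(s,u,v,.03) for u,v in [(201.25,195),(257,189.25),(263.25,258.25),(207,263.75)]]);print(c.round(4),c.mean(0).round(4))
e=(c[0]+c[1]-c[2]-c[3])/2; print(np.linalg.norm(e), np.degrees(np.arctan2(e[1],e[0])))
c=np.array([at_z(s,u,v,.037) for u,v in [(205,212),(219,211),(221,246),(206,247)]]);print(c.round(4),c.mean(0).round(4))
"
```

```text
[[0.4935 0.0449 0.052 ]
 [0.4993 0.0857 0.052 ]
 [0.5578 0.0779 0.052 ]
 [0.552  0.0368 0.052 ]] [0.52566386 0.06132487 0.052     ]
[ 0.05853812 -0.00795738  0.        ] -7.741051180917659
traywrist [0.4273 0.2271 0.03  ]
traywrist [0.4109 0.4127 0.03  ]
spent [0.5098 0.3477 0.035 ] [0.5149 0.3721 0.0075]
spent [0.5173 0.41   0.035 ] [0.5189 0.4182 0.0274]
spent [0.4633 0.375  0.035 ] [0.4632 0.3725 0.0376]
spent [0.5675 0.3816 0.035 ] [0.5665 0.379  0.0377]
[[0.6218 0.4263 0.03  ]
 [0.6366 0.2511 0.03  ]
 [0.4227 0.2322 0.03  ]
 [0.4087 0.4063 0.03  ]] [0.5225 0.329  0.03  ]
0.21439708351534773 5.202823091745861
[[0.5681 0.4117 0.037 ]
 [0.5704 0.3681 0.037 ]
 [0.4627 0.3612 0.037 ]
 [0.4604 0.4075 0.037 ]] [0.5154 0.3871 0.037 ]
```

Head centre (0.5257, 0.0613), top at 0.052, yaw -7.7°, all consistent. I'll descend and grip.

>>> send_rows(
  motion=[
    [[-0.0022,0,0.03],[0,0,0],0.2],
    [[0,0,0.03],[0,0,0],0.2],
    [[0,0,0.03],[0,0,0],0.2],
    [[0,0,0.03],[0,0,0],0.2],
    [[0,0,0.02],[0,0,0],0.2],
    [[0,0,0.012],[0,0,0],0.2],
    [[0,0,0.006],[0,0,0],0.2],
    [[0,0,0],[0,0,0],0.2],
  ],
)

```text
time_s: 11.68
tool_pos: [0.5286, 0.0607, 0.0236]
tool_rot: [-0.217, -3.134, -0.0]
wrist_force: [-0.2, -0.3, 0.8]
opening: 0.0731
grasp_force: 0.0
```

>>> send_rows(
  motion=[
    [[0,0,0],[0,0,0],0.5],
    [[0,0,0],[0,0,0],1],
    [[0,0,0],[0,0,0],1],
    [[0,0,0],[0,0,0],1],
    [[0,0,0],[0,0,0],1],
    [[0,0,0],[0,0,0],1],
    [[0,0,0],[0,0,0],1],
    [[0,0,0],[0,0,0],1],
  ],
)

```text
time_s: 12.35
tool_pos: [0.5285, 0.0607, 0.0244]
tool_rot: [0.215, 3.133, 0.0]
wrist_force: [-1.2, 0.1, 6.4]
opening: 0.0437
grasp_force: 29.9
```

```bash
python3 -c "
from h import *
goto(.5257-.12*.991,.0613+.12*.134,.020,82.4)
"
```

```text
t 12.35 pos [0.5285 0.0607 0.0244] q [ 0.09  0.45  1.91  0.    0.78 -1.34] F [-1.2  0.1  6.4] Tq [-0.03  0.14  0.01] open 0.0437 gf 29.9
shift [ 0.1228 -0.0002  0.0042] rot [ 0.02  0.07 -0.26] tool y yaw 82.14
```

Gripped: 43.7 mm opening, 30 N. I'll raise it 1 mm to ease friction, then draw it out 112 mm along the clamp's -x.

>>> send_rows(
  motion=[
    [[0,0,-0.001],[0,0,0],1],
    [[0.008,0,0],[0,0,0],1],
    [[0.012,0,0],[0,0,0],1],
    [[0.012,0,0],[0,0,0],1],
    [[0.012,0,0],[0,0,0],1],
    [[0.012,0,0],[0,0,0],1],
    [[0.004,0,0],[0,0,0],1],
    [[0,0,0],[0,0,0],1],
  ],
)

```text
time_s: 13.02
tool_pos: [0.4663, 0.069, 0.0244]
tool_rot: [-0.215, -3.131, 0.0]
wrist_force: [-3.9, 1.1, 1.2]
opening: 0.0438
grasp_force: 30.0
```

```bash
python3 -c "
from h import *
goto(.5285-.112*.991,.0607+.112*.134,.020,82.14)
snap('top'); s=load('top'); cv2.imwrite('pics/crop2.png',cv2.resize(s['p'][150:280,190:380],None,fx=4,fy=4,interpolation=cv2.INTER_CUBIC))
snap('wrist'); s=load('wrist');C=cloud(s);print()
"
```

```text
t 13.02 pos [0.4663 0.069  0.0244] q [ 0.12  0.38  2.05  0.    0.72 -1.31] F [-3.9  1.1  1.2] Tq [ 0.08  0.3  -0.03] open 0.0438 gf 30.0
shift [ 0.0492 -0.      0.0046] rot [-0.03 -0.18  0.01] tool y yaw 82.15
```

View pics/crop2.png

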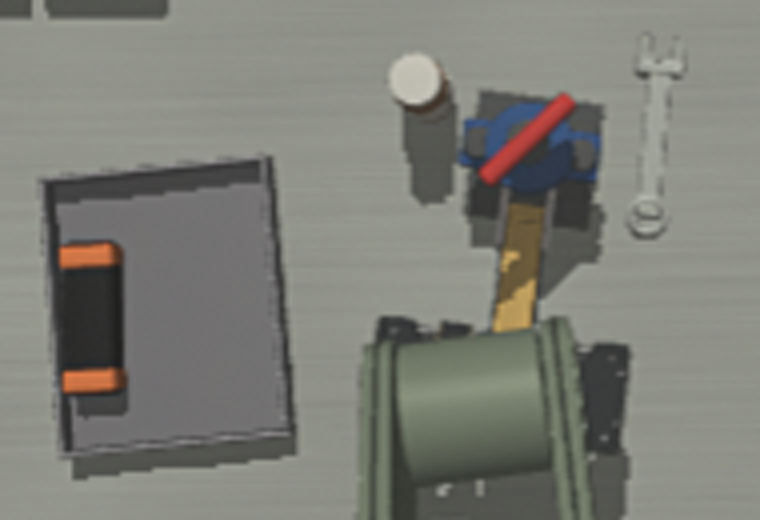

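The cartridge is following straight out, the handle is turned and stayed there, and the jar and wrench haven't moved. I'll finish the draw and lift.

>>> send_rows(
  motion=[
    [[0.012,0,0],[0,0,0],1],
    [[0.015,0,0],[0,0,0],1],
    [[0.015,0,0],[0,0,0],1],
    [[0.01,0,0],[0,0,0],1],
    [[0,0,-0.008],[0,0,0],1],
    [[0,0,-0.02],[0,0,0],1],
    [[0,0,-0.025],[0,0,0],1],
    [[0,0,-0.02],[0,0,0],1],
  ],
)

```text
time_s: 13.78
tool_pos: [0.418, 0.076, 0.0992]
tool_rot: [0.215, 3.133, 0.0]
wrist_force: [0.8, -0.7, -5.0]
opening: 0.0436
grasp_force: 30.0
```

```bash
python3 -c "
from h import *
goto(.4769,.3007,.095,95.1)
snap('scene','pics/scene3.png')
"
```

```text
t 13.78 pos [0.418  0.076  0.0992] q [ 0.15  0.2   2.06  0.    0.88 -1.28] F [ 0.8 -0.7 -5. ] Tq [ 0.05 -0.02 -0.01] open 0.0436 gf 30.0
shift [-0.0276  0.2306  0.0043] rot [ 1.000e-02  4.000e-02 -1.297e+01] tool y yaw 82.13
```

View pics/scene3.png

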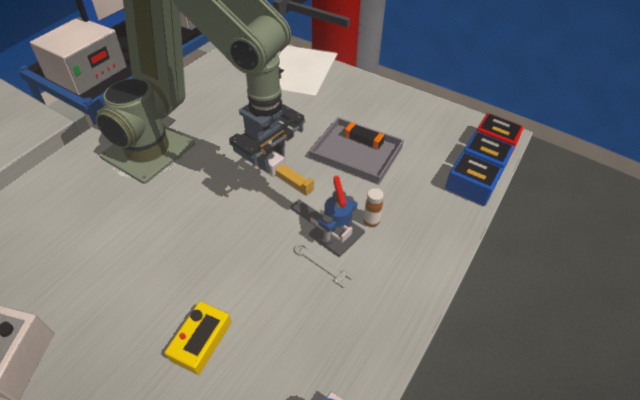

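The cartridge is held level and clear (about 5 N weight). I'll carry it over the tray.

>>> send_rows(
  motion=[
    [[-0.001,0.009,0],[0,0,0],1],
    [[-0.002,0.0185,0],[0,0,0],1],
    [[-0.0024,0.02,0],[0,0,0],1],
    [[-0.0024,0.02,0],[0,0,0],1],
    [[-0.0024,0.02,0],[0,0,0],1],
    [[-0.0024,0.02,0],[0,0,0],1],
    [[-0.0024,0.02,0],[0,0,0],1],
    [[-0.0024,0.02,0],[0,0,0],1],
  ],
)

```text
time_s: 14.5
tool_pos: [0.4539, 0.221, 0.0956]
tool_rot: [-0.215, -3.131, 0.002]
wrist_force: [0.5, -0.7, -5.5]
opening: 0.0438
grasp_force: 30.0
```

>>> send_rows(
  motion=[
    [[-0.0024,0.02,0],[0,0,0],1],
    [[-0.0024,0.02,0],[0,0,0],1],
    [[-0.0024,0.02,0],[0,0,0],1],
    [[-0.002,0.015,0],[0,0,0],1],
    [[-0.001,0.008,0],[0,0,-3.2],1],
    [[0,0,0],[0,0,-5],1],
    [[0,0,0],[0,0,-4.8],1],
    [[0,0,0],[0,0,0],1],
  ],
)

```text
time_s: 15.17
tool_pos: [0.4751, 0.3009, 0.0953]
tool_rot: [0.143, -3.135, 0.002]
wrist_force: [-0.7, -1.3, -5.5]
opening: 0.0442
grasp_force: 30.0
```

```bash
python3 -c "
from h import *
goto(.4769,.3007,.0185,95.1)
snap('wrist','pics/w4.png')
"
```

```text
t 15.17 pos [0.4751 0.3009 0.0953] q [ 0.54  0.4   1.76  0.    0.98 -1.12] F [-0.7 -1.3 -5.5] Tq [-0.02  0.08 -0.07] open 0.0442 gf 30.0
shift [-0.0021 -0.0003  0.0768] rot [-0.08 -0.2   0.14] tool y yaw 95.24
```

View pics/w4.png

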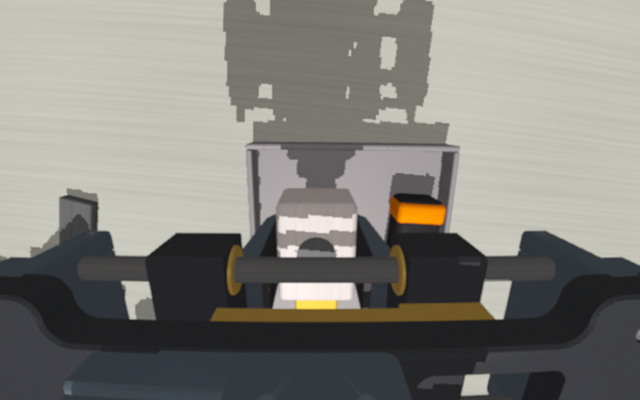

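The wrist view shows the tray's near rim from (247,146) to (459,149), the spent element at (417,210) on the right, and the cartridge in the free side, square to the rim. I'll check the side clearances from the corner pixels.

```bash
python3 -c "
from h import *
s=load('wrist')
o=arm.get_obs();M=R.from_rotvec(o['tool_rot'])
for n,(u,v),z in [('L',(247,146),.03),('R',(459,149),.03),('spL',(389,222),.039),('spNear',(415,197),.039)]:
  P=at_z(s,u,v,z); print(n,P.round(4),M.inv().apply(P-o['tool_pos']).round(4))
"
```

```text
L [0.425  0.2385 0.03  ] [ 0.0552 -0.0575  0.0658]
R [0.4111 0.4139 0.03  ] [0.0536 0.1184 0.0656]
spL [0.4769 0.3625 0.039 ] [-0.0074  0.0614  0.0565]
spNear [0.4533 0.3807 0.039 ] [0.0145 0.0817 0.0565]
```

Clearances are good: 52 mm to the wall and 61 mm to the spent element, against fingers of ±36 mm. I'll shift 4 mm towards the middle and lower.

>>> send_rows(
  motion=[
    [[-0.004,0.004,0],[0,0,0],1],
    [[0,0,0.02],[0,0,0],1],
    [[0,0,0.02],[0,0,0],1],
    [[0,0,0.015],[0,0,0],1],
    [[0,0,0.011],[0,0,0],1],
    [[0,0,0.006],[0,0,0],1],
    [[0,0,0.002],[0,0,0],1],
    [[0,0,0],[0,0,0],1],
  ],
)

```text
time_s: 15.88
tool_pos: [0.4798, 0.3051, 0.0235]
tool_rot: [0.14, -3.138, -0.0]
wrist_force: [0.1, 0.1, -5.4]
opening: 0.044
grasp_force: 30.0
```

```bash
python3 -c "
from h import *
goto(.4789,.3047,.0175,95.1)
"
```

```text
t 15.88 pos [0.4798 0.3051 0.0235] q [ 0.55  0.49  1.83  0.    0.82 -1.11] F [ 0.1  0.1 -5.4] Tq [ 0.03  0.13 -0.01] open 0.044 gf 30.0
shift [ 0.0009 -0.0003  0.006 ] rot [ 0. -0.  0.] tool y yaw 95.1
```

>>> send_rows(
  motion=[
    [[0,0,0.002],[0,0,0],1],
    [[0,0,0.0015],[0,0,0],1],
    [[0,0,0.001],[0,0,0],1],
    [[0,0,0.001],[0,0,0],1],
    [[0,0,0.0005],[0,0,0],1],
    [[0,0,0],[0,0,0],1],
    [[0,0,0],[0,0,0],1],
    [[0,0,0],[0,0,0],1],
  ],
)

```text
time_s: 16.55
tool_pos: [0.4796, 0.305, 0.0178]
tool_rot: [-0.141, 3.138, 0.0]
wrist_force: [0.8, -0.9, -4.8]
opening: 0.0441
grasp_force: 30.0
```

>>> send_rows(
  motion=[
    [[0,0,0.0005],[0,0,0],1],
    [[0,0,0.0005],[0,0,0],1],
    [[0,0,0],[0,0,0],1],
    [[0,0,0],[0,0,0],1],
    [[0,0,0],[0,0,0],1],
    [[0,0,0],[0,0,0],1],
    [[0,0,0],[0,0,0],1],
    [[0,0,0],[0,0,0],1],
  ],
)

```text
time_s: 17.22
tool_pos: [0.4798, 0.305, 0.0174]
tool_rot: [-0.141, 3.138, 0.001]
wrist_force: [-1.9, -1.8, 6.3]
opening: 0.0441
grasp_force: 30.0
```

Contact: the vertical force flipped to +6 N at z = 0.0174, as predicted. I'll release to a 60 mm opening and lift away.

>>> send_rows(
  motion=[
    [[0,0,0],[0,0,0],0.42],
    [[0,0,0],[0,0,0],0.36],
    [[0,0,0],[0,0,0],0.34],
    [[0,0,0],[0,0,0],0.34],
    [[0,0,0],[0,0,0],0.34],
    [[0,0,0],[0,0,0],0.34],
    [[0,0,-0.005],[0,0,0],0.34],
    [[0,0,-0.015],[0,0,0],0.34],
  ],
)

```text
time_s: 17.88
tool_pos: [0.4782, 0.3041, 0.0352]
tool_rot: [0.141, -3.134, 0.003]
wrist_force: [-0.0, 0.9, -0.3]
opening: 0.0604
grasp_force: 0.0
```

>>> send_rows(
  motion=[
    [[0,0,-0.025],[0,0,0],0.34],
    [[0,0,-0.03],[0,0,0],0.34],
    [[0,0,-0.03],[0,0,0],0.34],
    [[0,0,-0.03],[0,0,0],0.34],
    [[0.03,0,-0.02],[0,0,0],0.34],
    [[0.035,0,0],[0,0,0],0.34],
    [[0.035,0,0],[0,0,0],0.34],
    [[0.02,0,0],[0,0,0],0.34],
  ],
)

```text
time_s: 18.55
tool_pos: [0.3569, 0.2932, 0.1723]
tool_rot: [0.141, -3.137, -0.0]
wrist_force: [-0.2, -0.2, -0.9]
opening: 0.0603
grasp_force: 0.0
```

```bash
python3 -c "
from h import *
goto(.4789,.3047,.0175,95.1)
snap('scene'); snap('top')
a=load('scene')['p'][90:290,240:440]; b=load('top')['p'][150:280,190:380]
a=cv2.resize(a,(400,400),interpolation=cv2.INTER_CUBIC); b=cv2.resize(b,(400,274),interpolation=cv2.INTER_CUBIC)
c=np.zeros((400,800,3),np.uint8);c[:,:400]=a;c[:274,400:]=b;cv2.imwrite('pics/fin.png',c)
"
```

```text
t 18.55 pos [0.3569 0.2932 0.1723] q [ 0.66  0.18  1.87  0.    1.09 -1.  ] F [-0.2 -0.2 -0.9] Tq [0.03 0.06 0.  ] open 0.0603 gf 0.0
shift [-0.1228  0.0005  0.1546] rot [ 0.   -0.07  0.05] tool y yaw 95.15
```

View pics/fin.png

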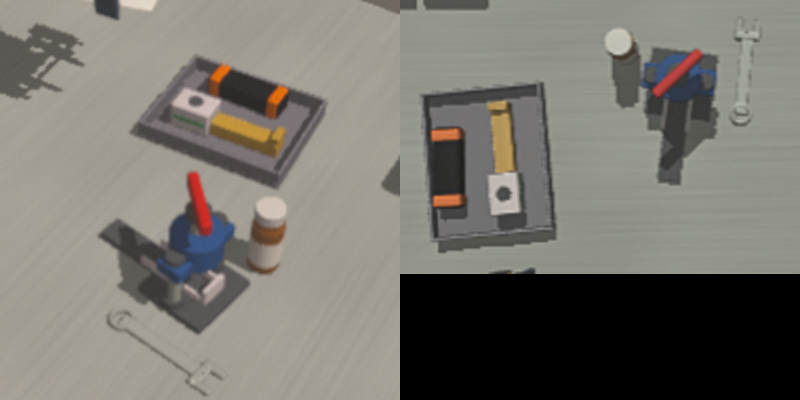

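The cartridge lies flat in the free half of the tray, with its head at about (503,193) in the right half of the picture. The spent element, jar and wrench are where they were, and the clamp is still unscrewed. I'll hand it in.

```bash
python3 -c "
from cell import arm
print(arm.hand_in())"
```

```text
the job is handed in; nothing more can be done
None
```

The job is handed in at 18.6 s: the thread was left-hand, I unscrewed the T-handle about 2.27 rad (15.5 mm rise) and left it so, and the cartridge lies flat and released in the tray's free half with the jar, wrench and spent element unmoved in the final picture (the meter was outside it).

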